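# Release the clay tile press

## Task

Open the tile press so its tile can come out: lift the holding pawl well clear of the ratchet wheel's teeth and leave it up, then turn the wheel backwards (anticlockwise seen from above) by its knob until it reaches its stop. Do not force the wheel against the lowered pawl, and leave the bowl standing on the plain turntable beside the press undisturbed.

Things in the scene. Friction and masses are not known exactly. Their poses are not given: they have to be found in the camera images.
- press: Fixed tile press: grey 250 x 250 mm base, crosshead, flat dark steel toothed wheel on top (170 mm across, disc top z = 112, tooth tips z = 121 mm). Origin on the table under the wheel's axis, z up; lengths below in mm in this frame. Knob: upright, round, black, 16 mm thick, z = 112 to 162, 45 from the axis. Stop: steel post beside the rim (top z = 115) that a rim lug in line with the knob meets.
- wheel (a joint): Angle of the toothed wheel, rad; grows anticlockwise seen from above (backwards). The knob stands at angle 2.70 + value about the wheel's axis, from the press's +x towards +y. Starts a little below 0; at 0 a tooth bears on the lowered pawl, which blocks it. Stop at 1.20. Friction 0.2 N m: it stays where left, and the plate under it rises as it goes back.
- pawl (a joint): Angle a of the pawl, rad: 0 down, 1.30 fully up, clear of the teeth above 0.2; stiff hinge (0.08 N m), stays where left. A flat steel arm along the press's y, hinged at x = 73.5, y = 85, z = 128 about x. Its free end has a round pin, 10 mm thick, along x, bare from x = 82 to 148, open below beyond x = 95 down to the base; pin axis at y = 85 - 88 cos(a), z = 128 + 88 sin(a) (mm, press frame).
- bowl: Loose terracotta bowl, 100 mm across, 50 mm high, on the plain round turntable (170 mm across, top 98 mm above the table; no teeth, pawl or knob) beside the press. Origin: centre of its underside. A bystander: leave it alone.

How it is judged:
By the outcome, as a careful person would: the job done as asked, in the order asked, and still so for the second after the job is handed in, with the robot touching nothing.
It also fails if it takes over 45 s, if anything falls off the work surface, if the arm or the gripper's body presses on something with over 40 N, if the wrist force passes 120 N, or if a joint passes its speed limit or range.

## Robot

A 6-joint arm with a two-finger parallel gripper is mounted at the origin on the work surface. World frame = base frame: x ahead of the robot, y to its left, z up, the work surface at z = 0. Lengths are in m, angles in degrees, forces in N, time in s.
With the tool pointing down it reaches from about 0.35 to 0.975 m from the base axis. Payload 4.9 kg.
Tool frame: the origin (TCP) lies at the very end of the fingers, on their centre line; the grasp point (between the pads) lies 19 mm behind it; z points along the fingers, y is the direction in which the jaws open and shut (so a half turn about z gives the same grasp; the last joint's range is limited). The gripper opens to 85 mm and grips with 20 to 120 N. Pads are 22 mm wide; open, the fingers measure 114 mm over their backs; the gripper's body (76 mm by 85 mm) begins 54 mm behind the grasp point. The pads swing forward as they close: fully open they stand 13 mm farther back than shut.
Start: joints at [-78.839, 3.019, 92.412, -0, 84.569, -6.818], TCP at [0.193, -0.594, 0.231] pointing down, gripper open.
Joint ranges: [-172.51, 172.51], [-57.92, 126.97], [3.15, 148.05], [-58.71, 238.71], [5.1, 150.11], [-179.66, 179.66]. Speed limits (degrees/s): [147.25, 147.25, 180, 180, 180, 180].

## Interface

Orientations are given as a 3x3 rotation matrix whose columns are the frame's x, y, z axes.
In Python, from cell import manip gives the robot as it stands.
- The arm moves only by the shell command python3 -m handwheel 'ROWS' [FORCE]. ROWS is JSON, a list that holds one entry, the list of rows, each a list of 7 numbers: the shift along the tool's x, y, z in mm, then the turn, a rotation vector about the tool's x, y, z in rad, then the finger opening in mm, from 0 to 85.4. A call has exactly 5 rows; each row shifts and turns the commanded pose from where the row before left it, along the tool's axes as they then stand; what a row does not reach is not made up. A row lasts 1/12 s, in which the tool goes at most 41.7 mm and 7.16 degrees, less where a joint would pass 70% of its speed; a pose out of reach is approached as far as the arm can. A call with a gripper value outside its range is refused whole. The fingers move at their own pace and stop on an object; FORCE is the grip in N (left out, the last holds). Time passes only in rows, so rows that do not move let the fingers close, or fill a call up. It gives the time, the measured TCP pose, the force and the opening at its end, in the units of the state.
- manip.state(): the state, without advancing time (a new reading comes with each control period).
- manip.camera(name): name is "scene" or "side" or "wrist"; returns a dict with "frame" (420x560x3 uint8, red, green, blue), "K" (3x3 intrinsics, pixels), "cam_to_world" (4x4, takes a point from camera to world coordinates); the wrist camera has in their place "mount" (4x4, takes a point from camera to tool coordinates, whose origin is the TCP and whose axes are the flange's). Camera axes: x right, y down, z forward; pixel columns grow to the right and rows downward; lengths in m; the calibration is good to about 2 mm. A picture is of the moment at which its call begins: read the wrist's pose just before it. There is no depth.
- manip.hand_in(): hands the job in, once; it reports no verdict.
The state is a dict: "time": time; "q": joint angles; "qvel": joint speeds; "tau": joint torques, N m; "tcp_pos": TCP position; "orientation": TCP orientation; "ft_force": force on the tool from outside, world axes, zero at the start; "ft_torque": the same for the moment, N m; "gripper_width": finger opening in m.
Only numpy, scipy, OpenCV 4.12 (cv2) and the standard library are available. Lean on these libraries where they do the work, as an engineer would, in place of code of your own. Each camera call takes 0.05 s, during which the arm holds its last target. There are 200 camera calls.

## Working session

There is one attempt and no reset: what is moved stays moved. The work goes in short steps, Python scripts to look and compute and a shell command to move; the robot and the scene stay as the last step left them, time stands still between calls to the robot, and variables do not carry over. Pictures are saved under pics/ and viewed, about 8 in all and at most 12, crops included, and the job is handed in when it is done.

```bash
mkdir -p pics; ls; cat > h.py <<'E'
from cell import manip
import numpy as np, cv2
def snap(n,f):
    s=manip.state(); c=manip.camera(n); cv2.imwrite('pics/'+f+'.png',c['frame'][:,:,::-1])
    T=np.array(c['cam_to_world']) if 'cam_to_world' in c else None
    if T is None:
        W=np.eye(4);W[:3,:3]=s['orientation'];W[:3,3]=s['tcp_pos'];T=W@np.array(c['mount'])
    np.savez('pics/'+f+'.npz',K=c['K'],T=T); return c
def ray(f,u,v,z):
    d=np.load('pics/'+f+'.npz');r=d['T'][:3,:3]@np.linalg.inv(d['K'])@[u,v,1];o=d['T'][:3,3]
    return o+r*(z-o[2])/r[2]
def proj(f,p):
    d=np.load('pics/'+f+'.npz');q=d['K']@(d['T'][:3,:3].T@(np.array(p)-d['T'][:3,3]));return q[:2]/q[2]
E
python3 - <<'E'
from h import *
for n in('scene','side','wrist'): snap(n,n+'0')
s=manip.state();print(s['time'],s['tcp_pos'],np.round(s['orientation'],3),s['ft_force'],s['gripper_width'])
a=[cv2.imread(f'pics/{n}0.png') for n in('scene','side')]
for n in('scene','side','wrist'):print(n,np.load(f'pics/{n}0.npz')['T'].round(3))
E
```

```text
pics
0.15 [ 0.19281198 -0.59400743  0.23034145] [[ 0.951  0.309 -0.   ]
 [ 0.309 -0.951  0.002]
 [ 0.    -0.002 -1.   ]] [ 0.55683965 -0.13316165 -0.57139245] 0.08530094169321793
scene [[ 0.708  0.54  -0.456  0.916]
 [ 0.706 -0.538  0.46  -0.334]
 [ 0.003 -0.647 -0.762  0.745]
 [ 0.     0.     0.     1.   ]]
side [[-0.769 -0.391  0.505  0.097]
 [-0.639  0.492 -0.592  0.564]
 [-0.017 -0.778 -0.628  0.669]
 [ 0.     0.     0.     1.   ]]
wrist [[ 0.309 -0.905 -0.293  0.268]
 [-0.951 -0.295 -0.092 -0.571]
 [-0.003  0.307 -0.952  0.373]
 [ 0.     0.     0.     1.   ]]
```

View pics/scene0.png

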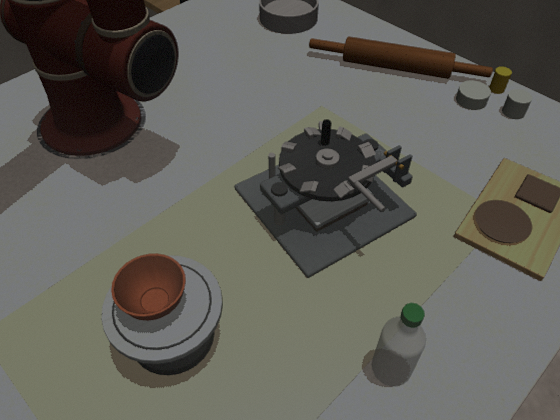

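View pics/side0.png

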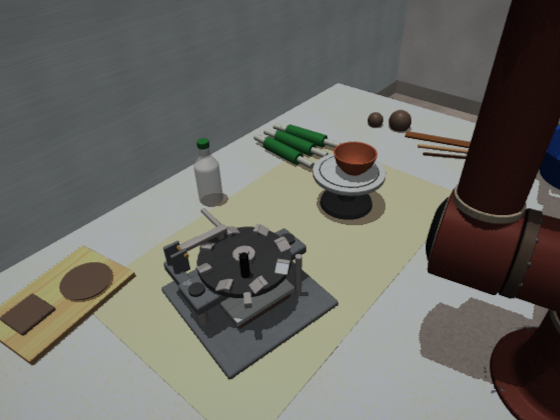

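Scene: wheel hub near (327,157), knob (326,125–143), pawl arm (400,158)→(350,186), pin →(382,205), base corners (237,190), (310,266), (413,210); bowl is far off at left-bottom. Side: hub (243,254), knob (244,254–277), pin (203,212)–(225,235). I'll enlarge both for precise points.

```bash
python3 - <<'E'
from h import *
a=cv2.imread('pics/scene0.png')[105:275,230:425]; b=cv2.imread('pics/side0.png')[200:365,155:345]
f=lambda i:cv2.resize(np.clip(255*(i/255.)**.55,0,255).astype('uint8'),None,fx=4,fy=4,interpolation=2)
cv2.imwrite('pics/c1.png',cv2.resize(f(a)[:600],None,fx=1,fy=1)); 
a=f(a)[:600]; b=f(b)[:600]
cv2.imwrite('pics/c1.png',a);cv2.imwrite('pics/c2.png',b)
E
```

```text
(no output)
```

View pics/c1.png

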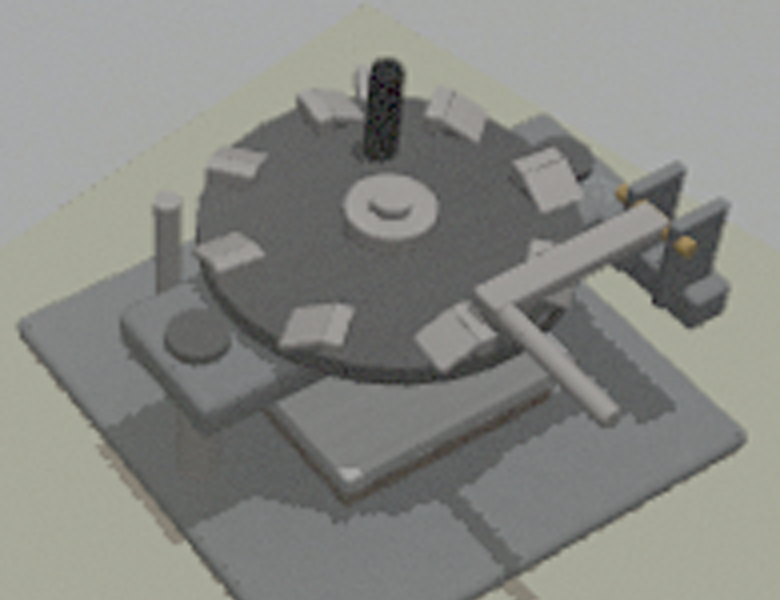

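View pics/c2.png

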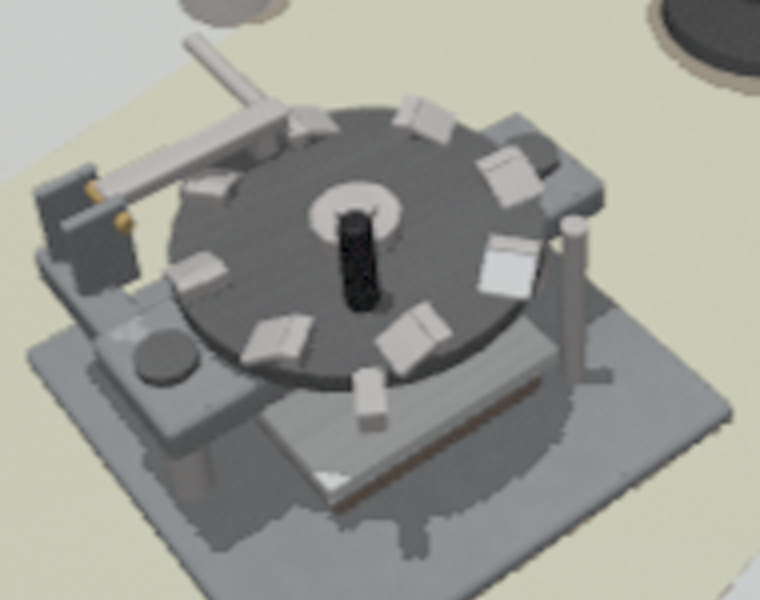

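Crop pixels (÷4 + offset): scene knob top (388,66), hub (391,208), pin tip (612,411), base corners (20,325), (745,437); side knob top (355,218), hub (355,213), pin tip (190,42), base corners (30,357), (730,412). The pin points away to free space; the stop post is near the far-from-pawl side.

```bash
python3 - <<'E'
from h import *
S=lambda u,v:(230+u/4,105+v/4); D=lambda u,v:(155+u/4,200+v/4)
def P(f):
    d=np.load(f'pics/{f}.npz');return d['K']@np.linalg.inv(d['T'])[:3]
def tri(a,b):
    X=cv2.triangulatePoints(P('scene0'),P('side0'),np.array(a,float),np.array(b,float))[:,0];return X[:3]/X[3]
for n,a,b in(('knobtop162',(388,66),(355,218)),('knobbase112',(381,155),(362,303)),('hub',(391,208),(355,213)),('pintip',(612,411),(190,42)),('pinroot',(505,305),(265,105)),('postTop115',(167,203),(574,226))):
    print(n,tri(S(*a),D(*b)).round(4))
for n,f,c in(('SL','scene0',S(20,325)),('SR','scene0',S(745,437)),('DL','side0',D(30,357)),('DR','side0',D(730,412))):
    print(n,ray(f,*c,.012).round(4))
print(ray('scene0',*S(391,208),.118),ray('side0',*D(355,213),.118))
E
```

```text
knobtop162 [0.484  0.2148 0.1602]
knobbase112 [0.4847 0.2149 0.1085]
hub [0.5173 0.1839 0.1189]
pintip [0.6595 0.1532 0.1267]
pinroot [0.5941 0.1654 0.129 ]
postTop115 [0.4405 0.1229 0.1111]
SL [0.3771 0.0853 0.012 ]
SR [0.6655 0.275  0.012 ]
DL [0.6536 0.2828 0.012 ]
DR [0.3669 0.0951 0.012 ]
[0.51713174 0.18505599 0.118     ] [0.51742064 0.18281326 0.118     ]
```

```bash
cat >> h.py <<'E'
O=np.array([.517,.184,0]);YAW=np.deg2rad(-11.7)
def Rz(a): return np.array([[np.cos(a),-np.sin(a),0],[np.sin(a),np.cos(a),0],[0,0,1]])
def w(p): return O+Rz(YAW)@(np.array(p)/1e3)
def to(p,yaw=0):
    """tool-frame shift (mm) and turn (rad) to press point p (mm), tool x at press angle yaw, pointing down"""
    from scipy.spatial.transform import Rotation as R
    s=manip.state();Q=np.array(s['orientation']);G=Rz(YAW+yaw)@np.diag([1,-1,-1.])
    pp=Rz(-YAW)@(np.array(s['tcp_pos'])-O)*1e3
    print('t',round(s['time'],2),'press',pp.round(1),'shift',(Q.T@(w(p)-s['tcp_pos'])*1e3).round(1),'after-turn shift',(G.T@(w(p)-s['tcp_pos'])*1e3).round(1),'turn',R.from_matrix(Q.T@G).as_rotvec().round(3),'F',np.round(s['ft_force'],1),'g',round(s['gripper_width']*1e3,1),'q',np.round(s['q']))
E
python3 - <<'E'
from h import *
print('bowl',ray('scene0',155,300,.1),ray('side0',355,160,.13),'bottle base',ray('scene0',395,368,0),ray('side0',209,200,0))
print('bottle cap',ray('scene0',412,313,.15),ray('side0',203,143,.15))
print(w([126,-3,109]));to([126,-3,180])
E
```

```text
bowl [ 0.5256342  -0.19248452  0.1       ] [ 0.51941811 -0.18733173  0.13      ] bottle base [8.14166045e-01 1.44704030e-02 1.11022302e-16] [0.80864414 0.01755509 0.        ]
bottle cap [0.80558162 0.01954113 0.15      ] [ 0.82373899 -0.00229088  0.15      ]
[0.63977371 0.15551113 0.109     ]
t 0.15 press [-159.7 -827.6  230.3] shift [ 656.5 -574.9   51.4] after-turn shift [ 285.7 -824.6   50.3] turn [-0.002  0.     0.518] F [ 0.6 -0.1 -0.6] g 85.3 q [-79.   3.  92.  -0.  85.  -7.]
```

```bash
R='x'; python3 -m handwheel '[[[31,-27,-3,0,0,0,85],[31,-27,-3,0,0,0,85],[31,-27,-3,0,0,0,85],[31,-27,0,0,0,0,85],[31,-27,0,0,0,0,85]]]' 20 && python3 -m handwheel '[[[31,-27,0,0,0,0,60],[31,-27,0,0,0,0,60],[31,-27,0,0,0,0,60],[31,-27,0,0,0,0,60],[31,-27,0,0,0,0,60]]]' && python3 -m handwheel '[[[31,-27,0,0,0,0,50],[31,-27,0,0,0,0,50],[31,-27,0,0,0,0,50],[31,-27,0,0,0,0,50],[31,-27,0,0,0,0,50]]]' && python3 -m handwheel '[[[10,-8,0,0,0,0.104,50],[10,-8,0,0,0,0.104,50],[10,-8,0,0,0,0.104,50],[0,0,0,0,0,0.104,50],[0,0,0,0,0,0.102,50]]]'
python3 - <<'E'
from h import *
to([126,-3,180])
E
```

```text
time: 0.57
tcp_pos: [0.2992, -0.4165, 0.2401]
orientation: [[0.951, 0.308, 0.0], [0.308, -0.951, 0.0], [0.0, -0.0, -1.0]]
ft_force: [1.3, 0.8, 0.2]
gripper_width: 0.0847
time: 0.98
tcp_pos: [0.4049, -0.24, 0.2401]
orientation: [[0.951, 0.308, 0.0], [0.308, -0.951, -0.0], [0.0, 0.0, -1.0]]
ft_force: [1.0, -0.3, -0.2]
gripper_width: 0.0603
time: 1.4
tcp_pos: [0.5107, -0.0636, 0.2402]
orientation: [[0.951, 0.309, 0.0], [0.309, -0.951, -0.0], [0.0, 0.0, -1.0]]
ft_force: [0.7, -0.7, 0.5]
gripper_width: 0.0501
time: 1.82
tcp_pos: [0.5346, -0.0353, 0.2398]
orientation: [[0.978, -0.206, -0.001], [-0.206, -0.978, 0.0], [-0.001, 0.0, -1.0]]
ft_force: [-0.4, -0.4, 0.3]
gripper_width: 0.0501
t 1.82 press [  61.7 -211.2  239.8] shift [  63.7 -208.4   59.7] after-turn shift [  64.3 -208.2   59.8] turn [ 0.     0.001 -0.004] F [-0.4 -0.4  0.3] g 50.1 q [-12. -10. 104.  -0.  86.  90.]
```

```bash
python3 -m handwheel '[[[11,-36,0,0,0,-0.004,50],[11,-36,0,0,0,0,50],[11,-36,0,0,0,0,50],[11,-36,0,0,0,0,50],[11,-36,0,0,0,0,50]]]' >/dev/null && python3 -m handwheel '[[[9,-28,10,0,0,0,50],[0,0,30,0,0,0,50],[0,0,10,0,0,0,50],[0,0,0,0,0,0,50],[0,0,0,0,0,0,50]]]'
python3 - <<'E'
from h import *
snap('wrist','w1');to([126,-3,109])
for x in(95,126,148): print(proj('w1',w([x,-3,128])))
print(proj('w1',manip.state()['tcp_pos']))
E
```

```text
time: 2.65
tcp_pos: [0.6377, 0.1543, 0.1891]
orientation: [[0.98, -0.2, -0.003], [-0.2, -0.98, -0.001], [-0.003, 0.001, -1.0]]
ft_force: [-1.5, 0.2, 0.3]
gripper_width: 0.0497
t 2.7 press [125.1  -4.5 190.8] shift [ 0.9 -1.6 81.8] after-turn shift [ 0.9 -1.5 81.8] turn [ 0.    -0.     0.003] F [ 0.4 -0.7  1.2] g 49.8 q [  7.   9.  90.  -0.  81. 109.]
[272.06319862 276.85589951]
[272.05098811 229.33639041]
[272.04164647 192.98162618]
[274.10737198 284.47453037]
```

View pics/w1.png

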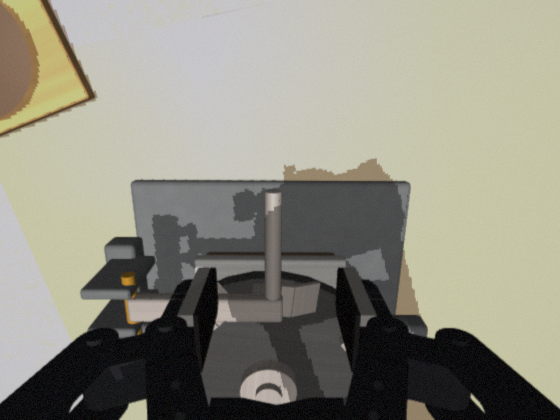

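Wrist view: pin is vertical at column 273, tip at row 192, as predicted (272,193), centred between the fingers (pads at about columns 205 and 350). Descend and grip.

```bash
python3 -m handwheel '[[[1,-1,20,0,0,0,50],[0,0,20,0,0,0,50],[0,0,20,0,0,0,50],[0,0,20,0,0,0,50],[0,0,2,0,0,0,50]]]' 20 && python3 -m handwheel '[[[0,0,0,0,0,0,6],[0,0,0,0,0,0,6],[0,0,0,0,0,0,6],[0,0,0,0,0,0,6],[0,0,0,0,0,0,6]]]' 20
python3 - <<'E'
from h import *
to([126,-3,109])
E
```

```text
time: 3.12
tcp_pos: [0.6381, 0.1545, 0.1059]
orientation: [[0.98, -0.2, -0.004], [-0.2, -0.98, -0.001], [-0.004, 0.001, -1.0]]
ft_force: [-1.1, -0.3, -1.1]
gripper_width: 0.0496
time: 3.53
tcp_pos: [0.6414, 0.1557, 0.111]
orientation: [[0.98, -0.199, 0.004], [-0.199, -0.98, 0.0], [0.004, -0.001, -1.0]]
ft_force: [-0.5, -0.8, 4.8]
gripper_width: 0.0094
t 3.53 press [127.6  -2.5 111. ] shift [-1.6  0.5  2. ] after-turn shift [-1.6  0.5  2. ] turn [-0.001 -0.004  0.004] F [-0.5 -0.8  4.8] g 9.4 q [  7.  13.  93.  -0.  73. 109.]
```

```bash
python3 -m handwheel '[[[0,-0.4,-8.8,0,0,0,6],[0,-1.4,-8.7,0,0,0,6],[0,-2.1,-8.5,0,0,0,6],[0,-3,-8.3,0,0,0,6],[0,-3.9,-7.9,0,0,0,6]]]' && python3 -m handwheel '[[[0,-4.6,-7.5,0,0,0,6],[0,-5.3,-7,0,0,0,6],[0,-6,-6.4,0,0,0,6],[0,-6.6,-5.8,0,0,0,6],[0,-7.2,-5.1,0,0,0,6]]]'
python3 - <<'E'
from h import *
to([126,37.5,183]);snap('scene','s2')
E
```

```text
time: 3.95
tcp_pos: [0.643, 0.1643, 0.1516]
orientation: [[0.98, -0.199, 0.003], [-0.199, -0.98, -0.004], [0.003, 0.004, -1.0]]
ft_force: [3.4, -6.8, 0.9]
gripper_width: 0.0091
time: 4.37
tcp_pos: [0.6492, 0.1915, 0.1865]
orientation: [[0.98, -0.2, 0.003], [-0.2, -0.98, -0.008], [0.004, 0.008, -1.0]]
ft_force: [-4.6, -12.9, 12.1]
gripper_width: 0.0089
t 4.37 press [128.   34.1 186.5] shift [-2.  -3.4  3.5] after-turn shift [-2.  -3.4  3.5] turn [ 0.008 -0.004  0.002] F [ -4.6 -12.9  12.1] g 8.9 q [ 10.  12.  87.  -1.  81. 112.]
```

```bash
python3 -m handwheel '[[[0,0,0,0,0,0,45],[0,0,0,0,0,0,45],[0,0,0,0,0,0,45],[0,0,0,0,0,0,45],[0,0,0,0,0,0,45]]]' && python3 -m handwheel '[[[0,0,-20,0,0,0,45],[0,0,-25,0,0,0,45],[0,0,-25,0,0,0,45],[0,0,-25,0,0,0,45],[0,0,0,0,0,0,45]]]' 
python3 - <<'E'
from h import *
to([-45,0,250]);snap('scene','s2');snap('side','d2')
for f,o in(('s2',(230,85)),('d2',(155,170))):
    i=cv2.imread(f'pics/{f}.png'); i=i[o[1]:o[1]+180,o[0]:o[0]+195]
    cv2.imwrite(f'pics/{f}c.png',cv2.resize(np.uint8(255*(i/255.)**.55),None,fx=2,fy=2,interpolation=2))
cv2.imwrite('pics/p2.png',np.hstack([cv2.imread('pics/s2c.png'),cv2.imread('pics/d2c.png')]))
E
```

```text
time: 4.83
tcp_pos: [0.6474, 0.1956, 0.1814]
orientation: [[0.98, -0.199, -0.001], [-0.199, -0.98, -0.0], [-0.001, 0.0, -1.0]]
ft_force: [-0.1, 0.1, -0.5]
gripper_width: 0.045
time: 5.25
tcp_pos: [0.6502, 0.196, 0.2843]
orientation: [[0.98, -0.199, 0.01], [-0.199, -0.98, 0.002], [0.009, -0.004, -1.0]]
ft_force: [0.6, 0.7, 2.2]
gripper_width: 0.0448
t 5.25 press [128.   38.8 284.3] shift [-173.5   38.2   32.5] after-turn shift [-173.    38.8   34.3] turn [-0.004 -0.009  0.004] F [0.6 0.7 2.2] g 44.8 q [ 11.   8.  82.   0.  89. 112.]
```

View pics/p2.png

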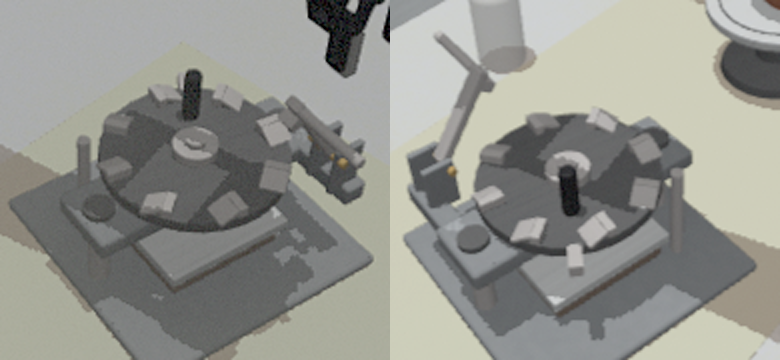

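View: pawl stands steeply up (arm from hinge (340,160) / (445,155) to its pin at (295,100) / (485,75)), wheel knob unmoved (192,80–110) / (568,175–205). Go over the knob.

```bash
python3 -m handwheel '[[[-36,3,0,0,-0.009,0.004,45],[-36,4,4,0,0,0,45],[-36,4,8,0,0,0,45],[-36,4,8,0,0,0,45],[-22,0,8,0,0,0,45]]]' && python3 -m handwheel '[[[0,0,30,0,0,0,45],[0,0,28,0,0,0,45],[0,0,0,0,0,0,45],[0,0,0,0,0,0,45],[0,0,0,0,0,0,45]]]' 
python3 - <<'E'
from h import *
snap('wrist','w3');to([-38.4,23.4,128])
print(proj('w3',w([-38.4,23.4,162])),proj('w3',w([0,0,118])))
E
```

```text
time: 5.77
tcp_pos: [0.4783, 0.2142, 0.2474]
orientation: [[0.979, -0.202, -0.013], [-0.202, -0.979, 0.001], [-0.013, 0.002, -1.0]]
ft_force: [0.4, 0.6, 0.1]
gripper_width: 0.045
time: 6.18
tcp_pos: [0.4818, 0.2144, 0.1927]
orientation: [[0.979, -0.203, -0.009], [-0.203, -0.979, 0.002], [-0.009, 0.0, -1.0]]
ft_force: [0.4, 0.3, 0.2]
gripper_width: 0.0446
t 6.23 press [-40.   22.9 193.8] shift [ 2.1 -0.4 65.8] after-turn shift [ 1.6 -0.5 65.8] turn [-0.001  0.008 -0.   ] F [-0.9 -1.   0.4] g 44.8 q [ 16.  -9. 107.   0.  82. 117.]
[273.14292469 249.6471013 ] [313.62275413 158.21104231]
```

View pics/w3.png

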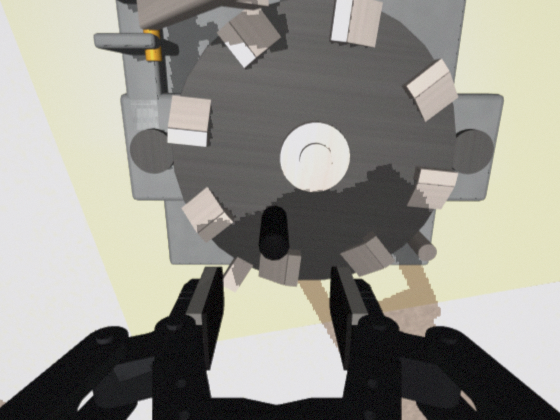

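Knob top at (274,247), hub at (315,157): both match the predictions to ~2 px; knob is centred between the pads. Descend and grip.

```bash
python3 -m handwheel '[[[2,0,20,0,0.008,0,45],[0,0,20,0,0,0,45],[0,0,20,0,0,0,45],[0,0,5,0,0,0,45],[0,0,0,0,0,0,45]]]' && python3 -m handwheel '[[[0,0,0,0,0,0,10],[0,0,0,0,0,0,10],[0,0,0,0,0,0,10],[0,0,0,0,0,0,10],[0,0,0,0,0,0,10]]]' 35
python3 - <<'E'
from h import *
to([-38.4,23.4,128])
A=np.array([2.6+.1*i for i in range(15)]);p=45*np.c_[np.cos(A),np.sin(A)];print((np.diff(p,axis=0)*[1,-1]).round(1).tolist())
E
```

```text
time: 6.65
tcp_pos: [0.4831, 0.2139, 0.127]
orientation: [[0.979, -0.203, -0.003], [-0.203, -0.979, -0.0], [-0.002, 0.001, -1.0]]
ft_force: [0.3, 0.7, -0.5]
gripper_width: 0.0448
time: 7.07
tcp_pos: [0.4847, 0.215, 0.1298]
orientation: [[0.979, -0.203, 0.003], [-0.203, -0.979, 0.002], [0.002, -0.003, -1.0]]
ft_force: [0.7, 3.0, 6.2]
gripper_width: 0.015
t 7.07 press [-37.9  23.8 129.8] shift [-0.5  0.4  1.8] after-turn shift [-0.5  0.4  1.8] turn [-0.003 -0.002  0.   ] F [0.7 3.  6.2] g 15.0 q [ 16.  -5. 111.   0.  75. 117.]
[[-2.1, 4.0], [-1.7, 4.2], [-1.3, 4.3], [-0.9, 4.4], [-0.4, 4.5], [0.0, 4.5], [0.5, 4.5], [0.9, 4.4], [1.4, 4.3], [1.8, 4.1], [2.2, 3.9], [2.6, 3.7], [2.9, 3.4], [3.3, 3.1]]
```

```bash
python3 -m handwheel '[[[-2.1,4.0,0,0,0,0,10],[-1.7,4.2,0,0,0,0,10],[-1.3,4.3,0,0,0,0,10],[-0.9,4.4,0,0,0,0,10],[-0.4,4.5,0,0,0,0,10]]]' 
python3 - <<'E'
from h import *
to([-45,0,128])
E
```

```text
time: 7.48
tcp_pos: [0.4717, 0.199, 0.1297]
orientation: [[0.98, -0.201, -0.003], [-0.201, -0.979, 0.011], [-0.005, -0.01, -1.0]]
ft_force: [-13.4, 18.8, 9.4]
gripper_width: 0.0149
t 7.48 press [-47.4   5.5 129.7] shift [2.4 5.5 1.7] after-turn shift [2.4 5.5 1.7] turn [-0.01   0.005  0.002] F [-13.4  18.8   9.4] g 14.9 q [ 14.  -8. 113.   1.  75. 116.]
```

```bash
python3 -m handwheel '[[[0,4.5,0,0,0,0,10],[0.5,4.5,0,0,0,0,10],[0.9,4.4,0,0,0,0,10],[1.4,4.3,0,0,0,0,10],[1.8,4.1,0,0,0,0,10]]]' 
python3 - <<'E'
from h import *
a=3.9;to([45*np.cos(a),45*np.sin(a),128]); snap('side','d4')
E
```

```text
time: 7.9
tcp_pos: [0.4712, 0.1752, 0.1293]
orientation: [[0.98, -0.201, -0.005], [-0.201, -0.98, 0.007], [-0.006, -0.006, -1.0]]
ft_force: [-10.6, 10.8, 12.1]
gripper_width: 0.015
t 7.9 press [-43.1 -18.  129.3] shift [10.4 13.   1.1] after-turn shift [10.4 13.   1.3] turn [-0.006  0.006  0.002] F [-10.6  10.8  12.1] g 15.0 q [ 12.  -9. 114.   0.  75. 113.]
```

```bash
python3 -m handwheel '[[[2.2,3.9,0,0,0,0,10],[2.6,3.7,0,0,0,0,10],[2.9,3.4,0,0,0,0,10],[1,1,0,0,0,0,10],[0,0,0,0,0,0,10]]]' 
python3 - <<'E'
from h import *
a=3.9;to([45*np.cos(a),45*np.sin(a),128])
E
```

```text
time: 8.37
tcp_pos: [0.4775, 0.1613, 0.129]
orientation: [[0.979, -0.202, -0.005], [-0.202, -0.979, 0.006], [-0.006, -0.005, -1.0]]
ft_force: [-8.4, 11.0, 8.9]
gripper_width: 0.0151
t 8.37 press [-34.  -30.2 129. ] shift [1.4 0.7 1. ] after-turn shift [1.4 0.7 1. ] turn [-0.005  0.006  0.   ] F [-8.4 11.   8.9] g 15.1 q [ 10.  -9. 114.   0.  75. 112.]
```

```bash
python3 -m handwheel '[[[1,1,0,0,0,0,10],[1,1,0,0,0,0,10],[0,0,0,0,0,0,10],[0,0,0,0,0,0,10],[0,0,0,0,0,0,10]]]' >/dev/null
python3 - <<'E'
from h import *
a=3.9;to([45*np.cos(a),45*np.sin(a),128])
E
python3 -m handwheel '[[[1,1,0,0,0,0,10],[1,1,0,0,0,0,10],[0,0,0,0,0,0,10],[0,0,0,0,0,0,10],[0,0,0,0,0,0,10]]]' >/dev/null
python3 - <<'E'
from h import *
a=3.9;to([45*np.cos(a),45*np.sin(a),128])
E
```

```text
t 8.78 press [-34.1 -30.2 129. ] shift [1.4 0.7 1. ] after-turn shift [1.4 0.7 1. ] turn [-0.009  0.01   0.001] F [-14.1  18.4  11.6] g 14.9 q [ 10.  -9. 114.   1.  75. 111.]
t 9.2 press [-34.1 -30.3 128.9] shift [1.4 0.7 0.9] after-turn shift [1.4 0.7 0.9] turn [-0.013  0.015  0.002] F [-19.9  26.6  14.3] g 15.1 q [ 10.  -9. 114.   1.  75. 111.]
```

Position is fixed while the force rises: the wheel is on its stop. Relieve the push, open, retreat upwards.

```bash
python3 -m handwheel '[[[-2,-2,0,0,0,0,10],[-1.5,-1.5,0,0,0,0,10],[0,0,0,0,0,0,10],[0,0,0,0,0,0,10],[0,0,0,0,0,0,10]]]'; python3 -m handwheel '[[[0,0,0,0,0,0,45],[0,0,0,0,0,0,45],[0,0,0,0,0,0,45],[0,0,0,0,0,0,45],[0,0,0,0,0,0,45]]]' ; python3 -m handwheel '[[[0,0,-15,0,0,0,45],[0,0,-30,0,0,0,45],[0,0,-35,0,0,0,45],[0,0,-35,0,0,0,45],[0,0,-20,0,0,0,45]]]' && python3 -m handwheel '[[[-20,20,0,0,0,0,45],[-20,20,0,0,0,0,45],[-20,20,0,0,0,0,45],[0,0,0,0,0,0,45],[0,0,0,0,0,0,45]]]'
python3 - <<'E'
from h import *
to([0,0,128])
snap('wrist','w5');snap('scene','s5');snap('side','d5')
for f,o in(('s5',(230,85)),('d5',(155,170))):
    i=cv2.imread(f'pics/{f}.png'); i=i[o[1]:o[1]+180,o[0]:o[0]+195]
    cv2.imwrite(f'pics/{f}c.png',cv2.resize(np.uint8(255*(i/255.)**.55),None,fx=2,fy=2,interpolation=2))
cv2.imwrite('pics/p5.png',np.hstack([cv2.imread('pics/s5c.png'),cv2.imread('pics/d5c.png')]))
for f in('s5','d5'):
  for a in(3.8,3.9): print(f,proj(f,w([45*np.cos(a),45*np.sin(a),162])))
E
```

```text
time: 9.62
tcp_pos: [0.4775, 0.1613, 0.129]
orientation: [[0.979, -0.202, -0.005], [-0.202, -0.979, 0.007], [-0.006, -0.006, -1.0]]
ft_force: [-10.4, 11.9, 9.4]
gripper_width: 0.0149
time: 10.03
tcp_pos: [0.4793, 0.1576, 0.1273]
orientation: [[0.979, -0.203, -0.001], [-0.203, -0.979, -0.0], [-0.001, 0.0, -1.0]]
ft_force: [-0.8, -0.8, -0.5]
gripper_width: 0.0453
time: 10.45
tcp_pos: [0.4807, 0.1579, 0.267]
orientation: [[0.979, -0.203, 0.004], [-0.203, -0.979, 0.001], [0.004, -0.002, -1.0]]
ft_force: [0.6, -0.7, 0.8]
gripper_width: 0.0451
time: 10.87
tcp_pos: [0.4081, 0.1108, 0.2627]
orientation: [[0.979, -0.204, 0.001], [-0.204, -0.979, 0.0], [0.001, -0.0, -1.0]]
ft_force: [-0.2, -0.1, 0.2]
gripper_width: 0.045
t 10.87 press [-91.8 -93.7 262.7] shift [ 91.6 -93.8 134.7] after-turn shift [ 91.8 -93.7 134.7] turn [-0.    -0.001 -0.001] F [-0.2 -0.1  0.2] g 45.0 q [  5. -27. 115.   0.  92. 107.]
s5 [303.49507341 132.40373632]
s5 [302.8321323 134.1142691]
d5 [266.67241185 239.37202452]
d5 [267.23883196 237.61875354]
```

View pics/p5.png

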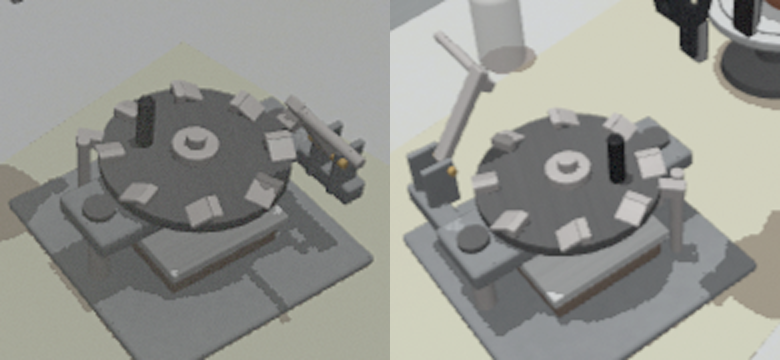

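View pics/w5.png

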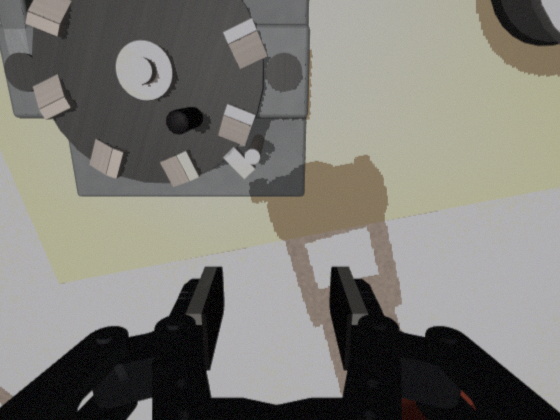

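Views show the lug (240,163 in wrist) against the stop post (252,157), the knob top at scene (303,134.5) as predicted for angle 3.90, and the pawl still up. Check the bowl numerically, then hand in.

```bash
python3 - <<'E'
from h import *
for f in('scene0','s5'):
    i=cv2.imread(f'pics/{f}.png').astype(int)[240:340,90:210];m=(i[...,2]-i[...,0]>50);ys,xs=np.nonzero(m);print(f,m.sum(),xs.mean()+90,ys.mean()+240)
print(manip.state()['qvel'],manip.state()['ft_force']);print(manip.hand_in())
E
```

```text
scene0 1556 149.80526992287918 291.8097686375321
s5 1539 149.98765432098764 291.8609486679662
[ 0.32566044  0.74601016 -0.3655072  -0.11290266  0.14189001 -0.08037841] [ 0.52590724 -0.58293221 -0.24839385]
the job is handed in; nothing more can be done
None
```

The press is open and the job is handed in. I gripped the pawl's pin and swung the pawl up to about 1 rad, then let go of it. I then gripped the knob and turned the wheel anticlockwise until it reached its stop.

Final checks:
- **Wheel:** at the stop, pushing harder raised the force to about 36 N while the knob did not move. The last pictures show the lug against the post. The knob top is within about 2 px of where 1.20 rad would put it. The gripper pose alone read about 1.17 rad, which is a small disagreement within the calibration error.
- **Pawl:** it was still up in the last pictures, well clear of the teeth.
- **Bowl:** its image position shifted by less than 0.2 px from start to end, so it was not disturbed.
- **Robot:** the gripper is open, clear of everything and reads near-zero contact force. The clock read about 11 s at hand-in.

No check failed.

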